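Set and lock the front leg of a document-camera stand

TASK

Set the front leg of the document-camera stand so that the camera can be swung out over the desk: pull the spring-loaded leg out by its T-shaped foot until its red pointer stands at the yellow mark on the sleeve, and while you hold it there, swing the orange cam lever fully shut against the leg. The leg must stay at the mark while the lever closes, and the job ends holding: finish with the leg, lever shut beside it, still held firmly in the fingers, and do not let go. Leave the cup, glue stick and sticky notes where they are.

Things in the scene. Friction and masses are not known exactly. Their poses are not given: they have to be found in the camera images.
- stand: Document-camera stand, heavy, stays put: grey base plate 170 x 150 x 14 mm, 320 mm column at its back, camera boom parked to the rear. Origin on the desk under the plate's middle; x from front to back (away from the robot at yaw 0), y left, z up. A dark slotted sleeve, 26 mm wide, top 46 mm above the desk, runs forward (-x) over the plate; white scale lines beside the slot.
- mouth (a point): Middle of the mouth of the black collar (34 mm wide, from 18 to 50 mm above the desk) at the sleeve's front end, 34 mm above the desk: the leg comes out here along the stand's -x.
- leg: Leg: bright bar 16 wide, 28 to 40 mm above the desk, with a low black T-foot: a crossbar 124 (along y) x 14 mm, 4 to 22 mm above the desk. Origin: middle of the crossbar's inner face (toward the collar), 13 mm up; axes as the stand's. Origin to mouth: 12 to 22 mm at the start, 54 at the mark, 72 at the end stop. Pull behind the crossbar.
- pointer (a point): Red pointer on the leg, 4 mm wide, seen in the sleeve's slot, 47 mm above the desk; it moves with the leg. A spring draws the leg in (1 N at the start, 4 N at the mark, plus 1.2 N friction): with the lever open it slides back when let go.
- mark (a point): Yellow mark across the top of the sleeve, 3 mm wide, 47 mm above the desk, fixed on the stand: the place where the pointer must stand.
- lever (a joint): Angle of the orange cam lever, rad: 0 fully shut (along the leg's right side), 0.36 to 0.45 at the start, at most 0.50 (swung out to the right). It turns stiffly (3 to 4 N at its end; from about 0.25 rad its cam begins to clamp the leg) and stays where it is left. Shut, its outer face is 21 mm right of the leg's axis; bar and shut lever together measure 29 mm across.
- lever_pivot (a point): Upright pivot pin of the lever on the collar's right side, 8 mm behind the mouth and 24 mm right of the leg's axis, 34 mm above the desk. From here the lever reaches 62 mm forward, passing 4 mm above the crossbar.
- lever_tip (a point): Outer (right-hand) face of the lever's free end, 34 mm above the desk: where a finger pushes it shut. The lever is 9 mm thick, 26 to 42 mm above the desk; this face is 41 to 47 mm right of the leg's axis at the start.
- cup: White plastic cup, 72 mm wide at the rim, 83 mm high, standing to the left of the leg; origin under its middle. Bystander.
- glue: Yellow glue stick with a green cap, 28 mm wide, 94 mm high, standing to the right of the leg; origin under its middle. Bystander.
- notes: Pad of pink sticky notes, 76 x 76 x 16 mm, lying to the right of the base; origin under its middle. Bystander.

How it is judged:
By the outcome, as a careful person would: the job done as asked, in the order asked, and still so for the second after the job is handed in, while the arm keeps its last pose, push and grip.
It also fails if it takes over 38 s, if anything falls off the work surface, if the arm or the gripper's body presses on something with over 40 N, if the wrist force passes 120 N, or if a joint passes its speed limit or range.

ROBOT

A 6-joint arm with a two-finger parallel gripper is mounted at the origin on a cart in front of the work surface, level with it; the furniture and walls round the work are solid. World frame = base frame: x ahead of the robot, y to its left, z up, the work surface at z = 0. Lengths are in m, angles in rad, forces in N, time in s.
With the tool pointing down it reaches from about 0.25 to 0.775 m from the base axis. Payload 4 kg.
Tool frame: the origin (TCP) lies at the very end of the fingers, on their centre line; the grasp point (between the pads) lies 19 mm behind it; z points along the fingers, y is the line along which they close (so a half turn about z gives the same grasp; the last joint's range is limited). The gripper opens to 94 mm and grips with 3 to 60 N. Pads are 16 mm wide; open, the fingers measure 119 mm over their backs; the gripper's body (75 mm by 177 mm) begins 78 mm behind the grasp point.
Start: joints at [-1.294, 0.087, 1.371, -0, 1.684, -0.103], TCP at [0.204, -0.511, 0.206] pointing down, gripper open.
Joint ranges: [-3.1, 3.1], [-0.76, 2.03], [0.27, 2.55], [-1.08, 4.22], [0.17, 2.65], [-2.57, 2.57]. Speed limits (rad/s): [2.79, 2.79, 3.14, 3.14, 3.14, 3.14].

INTERFACE

Orientations are given as [roll, pitch, yaw] about the fixed x, y, z axes, in that order (R = Rz(yaw) Ry(pitch) Rx(roll)).
In Python, from bench import robot gives the robot as it stands. The module is installed in compiled form; this text tells all that it offers.
- The arm moves only by the tool move_arm, never from a script. Its argument "deltas" is one flat list of numbers, 7 for each row, row after row: the turn, a rotation vector about the tool's x, y, z in rad, then the shift along the tool's x, y, z in cm, then the closure, from -1 (fully open) to 1 (shut). A call has 1 to 8 rows; each row is the pose to reach, as a shift and turn from the pose commanded when the call began, along the tool's axes at that moment; what a row does not reach only later rows make up. A row lasts 1/10 s, in which the tool goes at most 50 mm and 8.59 degrees, less where a joint would pass 70% of its speed; a pose out of reach is approached as far as the arm can. A call with a gripper value outside its range is refused whole. The fingers move at their own pace and stop on an object; the grip force is fixed at half the most. Time passes only in rows, so rows that repeat a pose let the fingers close. It gives the time, the measured TCP pose, the force, the opening and the grip force at its end, in the units of the state.
- robot.get_obs(): the state, without advancing time (a new reading comes with each control period).
- robot.snapshot(name): name is "scene" or "top"; returns a dict with "image" (480x640x3 uint8, red, green, blue), "depth" (480x640 float32, m along the optical axis (not along the pixel's ray), 0 where there is no reading), "fov_y" (degrees; the focal length in pixels is half the picture's height over the tangent of half this angle, whatever the lens; pixels are square), "cx", "cy" (the principal point, pixels), "origin" and "orientation" of the camera in the world. Camera axes: x right, y up, looking along -z (the intrinsics and any distortion apply to the point x, -y, -z); pixel columns grow to the right and rows downward; lengths in m; the calibration is good to about 2 mm. A picture is of the moment at which its call begins.
- robot.close_job(): hands the job in; it is judged then, once.
The state is a dict: "time": time; "joint_positions": joint angles; "qvel": joint speeds; "joint_torque": joint torques, N m; "tool_pos": TCP position; "ee_rot": TCP orientation; "wrist_force": force on the tool from outside, world axes, zero at the start; "wrist_torque": the same for the moment, N m; "width": finger opening in m; "finger_force": force on a finger pad.
Only numpy, scipy, OpenCV 4.12 (cv2) and the standard library are available. Lean on these libraries where they do the work, as an engineer would, in place of code of your own. Each camera call takes 0.05 s, during which the arm holds its last target. There are 200 camera calls.

## Working session

There is one attempt and no reset: what is moved stays moved. The work goes in short steps, Python scripts to look and compute and a tool call to move; the robot and the scene stay as the last step left them, time stands still between calls to the robot, and variables do not carry over. Pictures are saved under pics/ and viewed, at most 10 in all, crops included, and the job is handed in when it is done.

Besides the shell and the picture viewer there is one more tool, called in YAML: its name, and indented under it one key for each argument. move_arm: Moves the arm, as the interface text tells. Its arguments: {"type":"object","properties":{"deltas":{"type":"array","items":{"type":"number"}}},"required":["deltas"]}

```bash
mkdir -p pics; cat > h.py <<'E'
import numpy as np, cv2
from bench import robot
def snap(n,name):
    s=robot.snapshot(n); cv2.imwrite(f'pics/{name}.png',s['image'][:,:,::-1]); np.savez(f'{name}.npz',**s); return s
def load(n): return dict(np.load(n+'.npz',allow_pickle=True))
def R(s):
    o=np.array(s['orientation'],float)
    if o.shape==(3,3): return o
    from scipy.spatial.transform import Rotation as Ro
    return Ro.from_euler('xyz',o).as_matrix()
def ray(s,u,v):
    f=240/np.tan(np.radians(float(s['fov_y']))/2)
    return R(s)@np.array([(u-s['cx'])/f,-(v-s['cy'])/f,-1.])
def atz(s,u,v,z):
    d=ray(s,u,v);o=np.array(s['origin']);return o+d*(z-o[2])/d[2]
def dep(s,u,v): return np.array(s['origin'])+ray(s,u,v)*s['depth'][int(v),int(u)]
E
python3 -c "
from h import *
for n in('scene','top'):
    s=snap(n,n+'0');print({k:v for k,v in s.items() if k not in('image','depth')})
print(robot.get_obs())"
```

```text
{'fov_y': 54.51684380551947, 'cx': 323.46390746491716, 'cy': 237.0462423484081, 'origin': array([0.25405277, 0.60645989, 0.45837786]), 'orientation': array([ 1.07501234,  0.01896897, -2.56371453])}
{'fov_y': 48.20841013201748, 'cx': 326.40572697912825, 'cy': 248.30327378453006, 'origin': array([ 0.53250518, -0.02146187,  0.87972085]), 'orientation': array([ 0.17906516,  0.00858782, -1.57477369])}
{'time': 0.1, 'joint_positions': array([-1.29408149e+00,  8.78671114e-02,  1.37204881e+00, -2.22036053e-05,
        1.68358687e+00, -1.03099355e-01]), 'qvel': array([-0.00214588, -0.00106801, -0.00487354,  0.00021804, -0.00076814,
       -0.00050658]), 'joint_torque': array([ 1.35459348e-03, -3.41250658e+01, -3.03302336e+01,  7.20084272e-02,
        3.03832570e-02, -1.02993140e-04]), 'tool_pos': array([ 0.2037703 , -0.51035065,  0.20445641]), 'ee_rot': array([-3.13969039e+00, -1.74635005e-04,  3.79811547e-01]), 'wrist_force': array([ 0.28158636, -0.71481478,  0.15309075]), 'wrist_torque': array([-0.01012465,  0.05721602, -0.04005588]), 'finger_force': 0.0, 'width': 0.09416589068748969}
```

View pics/top0.png

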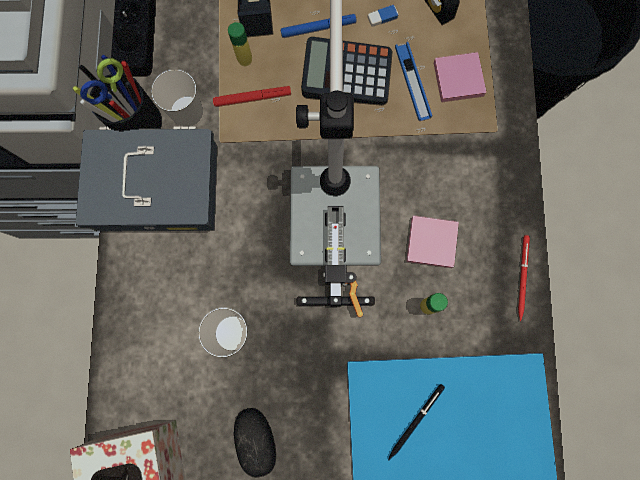

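View pics/scene0.png

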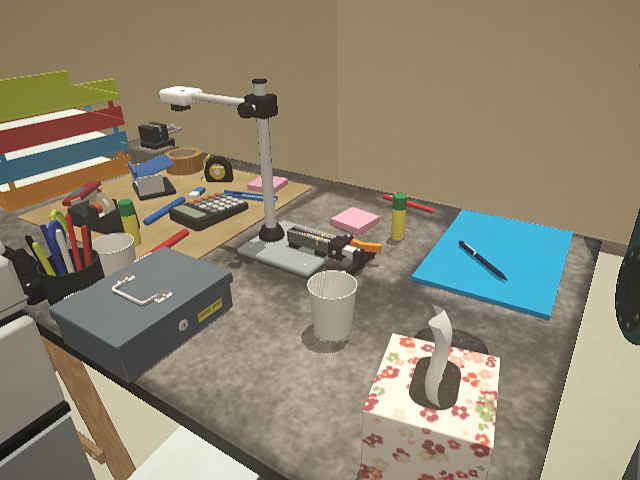

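The top view shows the stand around (335,215), the collar at (335,273), the crossbar from (298,300) to (373,300) and the lever tip at about (360,315). The scene view confirms that the cup and glue stick are clear to the sides. Next I'll crop the top view.

```bash
python3 -c "
from h import *
s=load('top0');cv2.imwrite('pics/c0.png',cv2.resize(s['image'][190:330,270:400,::-1],None,fx=4,fy=4,interpolation=cv2.INTER_CUBIC)[:560])
for u,v in((435,300),(222,330),(300,301),(370,301),(335,273)): print(u,v,dep(s,u,v))
"
```

```text
435 300 [ 0.59723662 -0.17379908  0.092894  ]
222 330 [0.5577462  0.15506892 0.00275967]
300 301 [0.60243559 0.02777165 0.02259127]
370 301 [ 0.60200575 -0.08397002  0.02145205]
335 273 [ 0.64363189 -0.02818115  0.04920179]
```

View pics/c0.png

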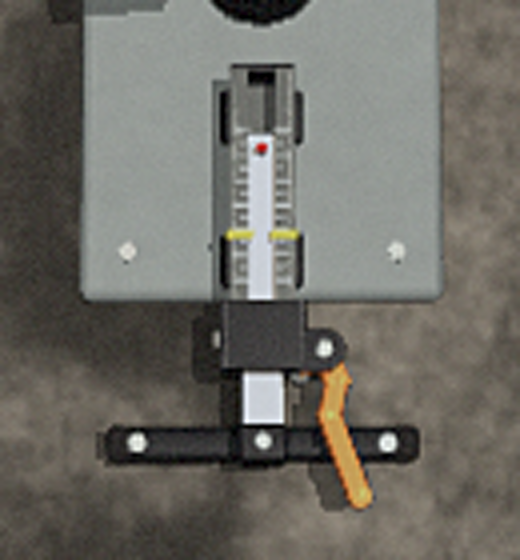

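The crop shows the pointer at (262,148), the yellow mark at row 236, the collar at rows 300–368, the crossbar's inner edge at row 427 spanning columns 105–419, and the lever tip at (362,500).

```bash
python3 -c "
from h import *
s=load('top0')
def p(n,a,b,z): x=atz(s,a/4+270-.375,b/4+190-.375,z);print(n,x.round(4));return x
a=p('innerL',112,428,.022);b=p('innerR',412,428,.022)
p('endL',105,445,.022);p('endR',419,445,.022);c=p('pointer',262,148,.047);m=p('mark',262,236,.047);p('mouth',264,368,.05);p('pivot',324,348,.045);p('levertip',370,500,.042)
p('plateL',83,296,.014);p('plateR',441,298,.014);p('screwL',127,251,.014);p('screwR',397,251,.014)
print(c-m)
"
```

```text
innerL [0.6095 0.0316 0.022 ]
innerR [ 0.6089 -0.0883  0.022 ]
endL [0.6027 0.0344 0.022 ]
endR [ 0.6021 -0.0909  0.022 ]
pointer [ 0.7182 -0.0289  0.047 ]
mark [ 0.6827 -0.0287  0.047 ]
mouth [ 0.63   -0.0291  0.05  ]
pivot [ 0.6383 -0.0526  0.045 ]
levertip [ 0.5793 -0.0699  0.042 ]
plateL [0.6641 0.0443 0.014 ]
plateR [ 0.6625 -0.1017  0.014 ]
screwL [0.6827 0.0264 0.014 ]
screwR [ 0.6821 -0.0841  0.014 ]
[ 0.03552234 -0.00024412  0.        ]
```

move_arm:
  deltas: [0,0,0.0475,4.27,-2.13,0,-1,0,0,0.095,8.55,-4.25,0,-1,0,0,0.1425,12.8,-6.4,0,-1,0,0,0.19,17.1,-8.5,0,-1,0,0,0.2375,21.4,-10.6,0,-1,0,0,0.285,25.6,-12.75,0,-1,0,0,0.3325,29.9,-14.9,0,-1,0,0,0.38,34.2,-17,0,-1]

```text
time: 0.9
tool_pos: [0.4592, -0.2243, 0.2051]
ee_rot: [-3.141, 0.0, -0.002]
wrist_force: [-0.4, 0.5, -0.6]
width: 0.0936
finger_force: 0.0
```

move_arm:
  deltas: [0,0,0,2.8,-3.15,1.2,-1,0,0,0,5.6,-6.3,2.4,-1,0,0,0,8.4,-9.5,4,-1,0,0,0,11.3,-12.7,6,-1,0,0,0,14.1,-15.8,8,-1,0,0,0,16.9,-19,10,-1,0,0,0,16.9,-19,10,-1]

```text
time: 1.6
tool_pos: [0.627, -0.0315, 0.0996]
ee_rot: [-3.138, 0.008, 0.005]
wrist_force: [-0.6, -0.2, -0.6]
width: 0.0941
finger_force: 0.0
```

```bash
python3 -c "
from h import *
s=snap('top','top1');o=robot.get_obs();print(o['tool_pos'],o['ee_rot'],o['wrist_force'])
a=s['image'][170:340,230:440,::-1];b=load('top0')
cv2.imwrite('pics/c1.png',cv2.resize(a,None,fx=3,fy=3))"
```

```text
[ 0.62659929 -0.03391583  0.1016672 ] [-3.14072995  0.00658102  0.00350204] [-0.71367239 -0.87487074  0.11259338]
```

View pics/c1.png

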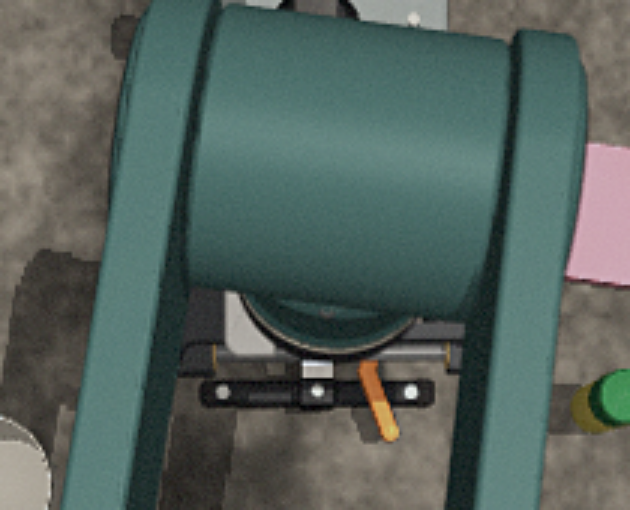

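The arm now hides the sleeve from above. The crossbar (row 392) and lever (380,400) are visible in front of the gripper and still clear of it. I'll descend behind the crossbar.

move_arm:
  deltas: [0,0,0,0,0,2.5,-1,0,0,0,0,0,5,-1,0,0,0,0,0,7,-1,0,0,0,0,0,8.4,-1,0,0,0,0,0,8.8,-1,0,0,0,0,0,8.8,-1,0,0,0,0,0,8.8,-1]

```text
time: 2.35
tool_pos: [0.6284, -0.0367, 0.019]
ee_rot: [3.141, -0.002, -0.001]
wrist_force: [0.9, -0.1, 0.6]
width: 0.0939
finger_force: 0.0
```

```bash
python3 -c "
from h import *
s=snap('scene','s1');o=robot.get_obs();print(o['tool_pos'],o['ee_rot'],o['wrist_force'])
cv2.imwrite('pics/cs1.png',cv2.resize(s['image'][180:310,230:420,::-1],None,fx=4,fy=4,interpolation=cv2.INTER_CUBIC))"
```

```text
[ 0.62860914 -0.03659037  0.01922434] [ 3.14102026e+00 -2.94666240e-03 -4.58469911e-04] [-0.08320411  1.10713256 -0.51915139]
```

View pics/cs1.png

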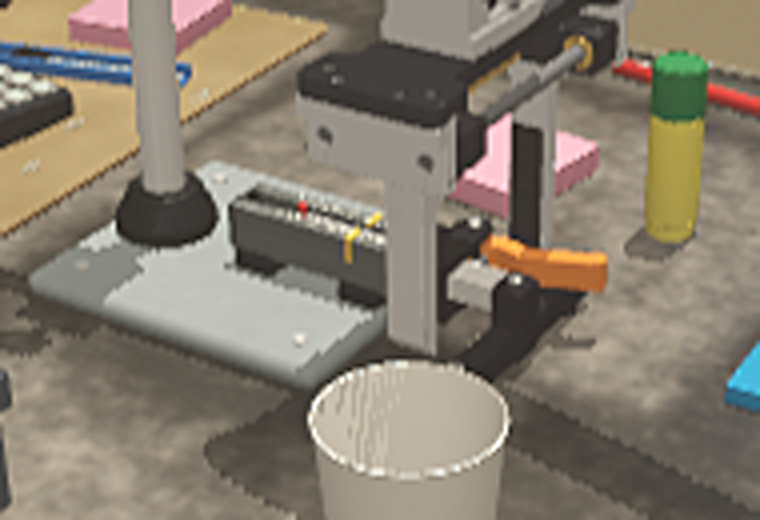

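The scene view shows the fingers behind the crossbar, the red pointer at crop (303,207) and the mark at about (362,228). I'll go 7 mm lower, then pull most of the way.

move_arm:
  deltas: [0,0,0,0,0,0.7,-1,0,0,0,0,0,0.7,-1,0,0,0,-1,0,0.7,-1,0,0,0,-2,0,0.7,-1,0,0,0,-3,0,0.7,-1,0,0,0,-4,0,0.7,-1,0,0,0,-4.3,0,0.7,-1,0,0,0,-4.3,0,0.7,-1]

```text
time: 3.2
tool_pos: [0.584, -0.0361, 0.0107]
ee_rot: [-3.142, -0.0, -0.0]
wrist_force: [3.4, 0.1, -2.3]
width: 0.0943
finger_force: 1.5
```

```bash
cat >> h.py <<'E'
def meas(name):
    s=snap('scene',name);o=robot.get_obs();print(o['time'],o['tool_pos'],o['ee_rot'],o['wrist_force'],o['width'],o['finger_force'])
    im=s['image'];h=cv2.cvtColor(im,cv2.COLOR_RGB2HSV)
    m=np.zeros(h.shape[:2],bool);m[220:262,285:335]=1
    H,S,V=h[...,0],h[...,1],h[...,2]
    for n,k in(('red',(((H<8)|(H>172))&(S>130)&(V>80))),('yel',((H>22)&(H<35)&(S>130)&(V>90)))):
        v,u=np.nonzero(k&m)
        P=np.array([atz(s,a,b,.047) for a,b in zip(u,v)])
        print(n,len(u),list(zip(u,v))[:20]); 
        if len(u): print(P.mean(0).round(4)); print(P[:20,:2].round(4).tolist())
    cv2.imwrite(f'pics/{name}c.png',cv2.resize(im[200:290,270:400,::-1],None,fx=5,fy=5,interpolation=cv2.INTER_CUBIC))
E
python3 -c "
from h import *
meas('s2')"
```

```text
3.25 [ 0.58414515 -0.03611419  0.01069525] [-3.14152752e+00  1.70461083e-04 -2.83865841e-04] [ 3.75071035  0.11997856 -1.71342044] 0.0941618335112101 1.5001820772886276
red 5 [(np.int64(320), np.int64(235)), (np.int64(320), np.int64(236)), (np.int64(321), np.int64(236)), (np.int64(320), np.int64(237)), (np.int64(321), np.int64(237))]
[ 0.6829 -0.0263  0.047 ]
[[0.6861, -0.0299], [0.6839, -0.0266], [0.6823, -0.0276], [0.6818, -0.0233], [0.6802, -0.0243]]
yel 9 [(np.int64(323), np.int64(234)), (np.int64(324), np.int64(234)), (np.int64(323), np.int64(235)), (np.int64(318), np.int64(237)), (np.int64(319), np.int64(237)), (np.int64(318), np.int64(238)), (np.int64(319), np.int64(238)), (np.int64(316), np.int64(239)), (np.int64(317), np.int64(239))]
[ 0.6828 -0.0238  0.047 ]
[[0.6835, -0.0361], [0.6819, -0.0371], [0.6813, -0.0328], [0.685, -0.0214], [0.6834, -0.0224], [0.6828, -0.0182], [0.6812, -0.0191], [0.6838, -0.0131], [0.6822, -0.014]]
```

View pics/s2c.png

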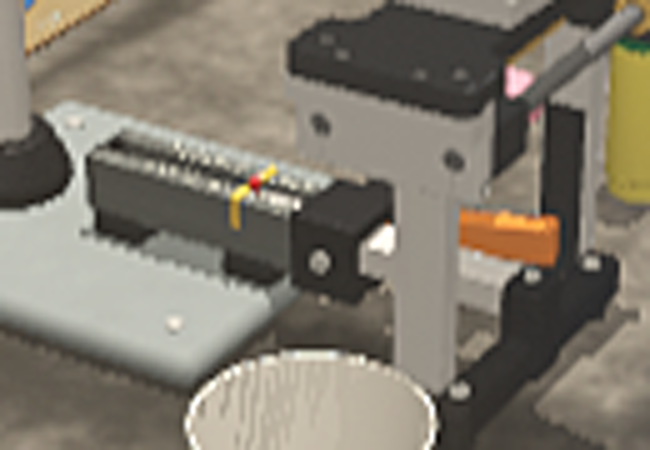

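The pointer at crop (256,184) sits on the yellow line, which runs from (275,170) to (240,200). I'll refine this with subpixel centroids.

```bash
python3 -c "
from h import *
for n in('scene0','s1','s2'):
    s=load(n);im=s['image'].astype(float);r,g,b=im[...,0],im[...,1],im[...,2]
    v,u=np.mgrid[225:245,296:332]
    W=r-np.maximum(g,b);w=np.clip(W[225:245,296:332]-60,0,None)
    c=(w*u).sum()/w.sum(),(w*v).sum()/w.sum();p=atz(s,*c,.047);print(n,'red',np.round(c,2),p.round(4),(w>0).sum())
    Y=np.clip(np.minimum(r,g)-b-30,0,None)[225:245,296:332]*(w==0)
    # per-row centroid -> world
    for row in range(20):
        if Y[row].sum()>60: q=((Y[row]*u[row]).sum()/Y[row].sum(),225+row);print('  ',np.round(q,2),atz(s,*q,.047)[:2].round(4),int(Y[row].sum()))
s=load('top0');im=s['image'].astype(float)[220:256,325:347];r,g,b=im[...,0],im[...,1],im[...,2];v,u=np.mgrid[220:256,325:347]
for w in(np.clip(r-np.maximum(g,b)-60,0,None),np.clip(np.minimum(r,g)-b-40,0,None)):
    print(atz(s,(w*u).sum()/w.sum(),(w*v).sum()/w.sum(),.047),(w>0).sum())
"
```

```text
scene0 red [305.11 231.16] [ 0.719  -0.0282  0.047 ] 7
   [323.94 233.  ] [ 0.6841 -0.0404] 70
   [323.45 234.  ] [ 0.6828 -0.0366] 248
   [322.6 235. ] [ 0.6819 -0.0324] 150
   [321.35 236.  ] [ 0.6818 -0.0279] 84
   [318.62 237.  ] [ 0.684 -0.022] 115
   [317.93 238.  ] [ 0.6829 -0.0181] 242
   [316.89 239.  ] [ 0.6824 -0.0139] 222
   [316.58 240.  ] [ 0.6808 -0.0104] 86
   [316.47 241.  ] [ 0.6788 -0.0072] 74
   [316.46 242.  ] [ 0.6767 -0.004 ] 78
   [316.47 243.  ] [ 0.6746 -0.0009] 79
   [316.6 244. ] [0.6724 0.002 ] 82
s1 red [305.11 231.16] [ 0.719  -0.0282  0.047 ] 7
   [323.93 233.  ] [ 0.6842 -0.0404] 72
   [323.46 234.  ] [ 0.6827 -0.0366] 254
   [322.6 235. ] [ 0.6819 -0.0324] 153
   [321.33 236.  ] [ 0.6818 -0.0279] 92
   [318.62 237.  ] [ 0.684 -0.022] 117
   [317.91 238.  ] [ 0.6829 -0.0181] 246
   [316.89 239.  ] [ 0.6824 -0.0139] 229
   [316.56 240.  ] [ 0.6808 -0.0104] 94
   [316.46 241.  ] [ 0.6788 -0.0072] 78
   [316.47 242.  ] [ 0.6767 -0.004 ] 83
   [316.48 243.  ] [ 0.6746 -0.0009] 84
   [316.6 244. ] [0.6724 0.002 ] 87
s2 red [320.48 236.05] [ 0.6831 -0.0269  0.047 ] 6
   [323.93 233.  ] [ 0.6842 -0.0404] 72
   [323.51 234.  ] [ 0.6827 -0.0366] 245
   [322.68 235.  ] [ 0.6818 -0.0325] 141
   [318.47 237.  ] [ 0.6842 -0.0219] 187
   [317.84 238.  ] [ 0.683 -0.018] 264
   [316.88 239.  ] [ 0.6824 -0.0139] 225
   [316.57 240.  ] [ 0.6808 -0.0104] 93
   [316.48 241.  ] [ 0.6788 -0.0072] 80
   [316.48 242.  ] [ 0.6767 -0.004 ] 84
   [316.47 243.  ] [ 0.6746 -0.0009] 85
   [316.59 244.  ] [0.6724 0.002 ] 88
[ 0.71864872 -0.02862286  0.047     ] 6
[ 0.68325834 -0.0285808   0.047     ] 34
```

The pointer is at x=0.6831 and the mark at x=0.683, so they agree within 0.5 mm. I'll hold here and close the fingers to swing the lever shut.

move_arm:
  deltas: [0,0,0,0,-0.1,0,-0.5,0,0,0,0,-0.1,0,-0.2,0,0,0,0,-0.1,0,0,0,0,0,0,-0.1,0,0.2,0,0,0,0,-0.1,0,0.3,0,0,0,0,-0.1,0,0.3,0,0,0,0,-0.1,0,0.3]

```text
time: 3.95
tool_pos: [0.5847, -0.0349, 0.0106]
ee_rot: [-3.141, -0.0, -0.001]
wrist_force: [4.2, -0.6, 0.3]
width: 0.0415
finger_force: 4.3
```

```bash
python3 -c "
from h import *
meas('s3')"
```

```text
4.0 [ 0.58473681 -0.03479282  0.01056318] [-3.14084315e+00 -4.27552147e-04 -4.84898838e-04] [ 3.1117816  -1.4318606   0.08175104] 0.03771908785614006 4.157675039023161
red 5 [(np.int64(320), np.int64(235)), (np.int64(320), np.int64(236)), (np.int64(321), np.int64(236)), (np.int64(320), np.int64(237)), (np.int64(321), np.int64(237))]
[ 0.6829 -0.0263  0.047 ]
[[0.6861, -0.0299], [0.6839, -0.0266], [0.6823, -0.0276], [0.6818, -0.0233], [0.6802, -0.0243]]
yel 10 [(np.int64(323), np.int64(234)), (np.int64(324), np.int64(234)), (np.int64(323), np.int64(235)), (np.int64(322), np.int64(236)), (np.int64(318), np.int64(237)), (np.int64(319), np.int64(237)), (np.int64(318), np.int64(238)), (np.int64(319), np.int64(238)), (np.int64(316), np.int64(239)), (np.int64(317), np.int64(239))]
[ 0.6826 -0.0243  0.047 ]
[[0.6835, -0.0361], [0.6819, -0.0371], [0.6813, -0.0328], [0.6807, -0.0285], [0.685, -0.0214], [0.6834, -0.0224], [0.6828, -0.0182], [0.6812, -0.0191], [0.6838, -0.0131], [0.6822, -0.014]]
```

The pointer hasn't moved. I'll close fully, easing 0.5 mm outward to offset the small sag.

move_arm:
  deltas: [0,0,0,-0.05,0,0,1,0,0,0,-0.05,0,0,1,0,0,0,-0.05,0,0,1,0,0,0,-0.05,0,0,1,0,0,0,-0.05,0,0,1,0,0,0,-0.05,0,0,1,0,0,0,-0.05,0,0,1,0,0,0,-0.05,0,0,1]

```text
time: 4.8
tool_pos: [0.5848, -0.0331, 0.0106]
ee_rot: [-3.138, -0.002, -0.0]
wrist_force: [4.1, 3.3, 0.2]
width: 0.0272
finger_force: 31.1
```

```bash
python3 -c "
from h import *
meas('s4');s=snap('top','top4')
cv2.imwrite('pics/top4c.png',cv2.resize(s['image'][230:340,270:400,::-1],None,fx=4,fy=4))"
```

```text
4.85 [ 0.58477267 -0.03307858  0.01055752] [-3.13806558e+00 -1.72497978e-03 -1.63506988e-04] [ 4.55681716  3.82346146 -0.3227117 ] 0.026955042907611 31.101644709706306
red 5 [(np.int64(320), np.int64(235)), (np.int64(320), np.int64(236)), (np.int64(321), np.int64(236)), (np.int64(320), np.int64(237)), (np.int64(321), np.int64(237))]
[ 0.6829 -0.0263  0.047 ]
[[0.6861, -0.0299], [0.6839, -0.0266], [0.6823, -0.0276], [0.6818, -0.0233], [0.6802, -0.0243]]
yel 10 [(np.int64(323), np.int64(234)), (np.int64(324), np.int64(234)), (np.int64(323), np.int64(235)), (np.int64(322), np.int64(236)), (np.int64(318), np.int64(237)), (np.int64(319), np.int64(237)), (np.int64(318), np.int64(238)), (np.int64(319), np.int64(238)), (np.int64(316), np.int64(239)), (np.int64(317), np.int64(239))]
[ 0.6826 -0.0243  0.047 ]
[[0.6835, -0.0361], [0.6819, -0.0371], [0.6813, -0.0328], [0.6807, -0.0285], [0.685, -0.0214], [0.6834, -0.0224], [0.6828, -0.0182], [0.6812, -0.0191], [0.6838, -0.0131], [0.6822, -0.014]]
```

View pics/s4c.png

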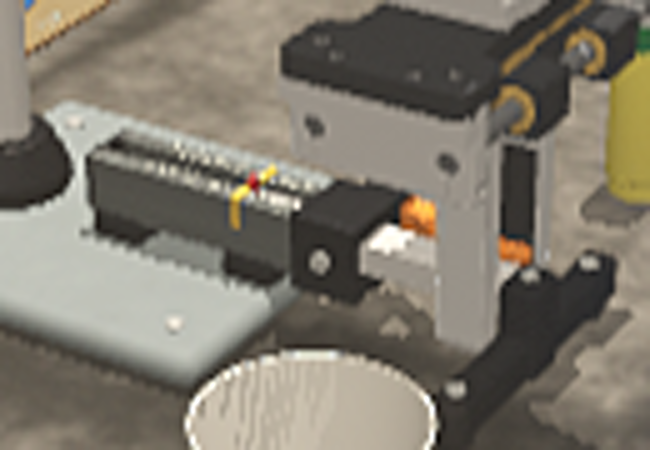

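View pics/top4c.png

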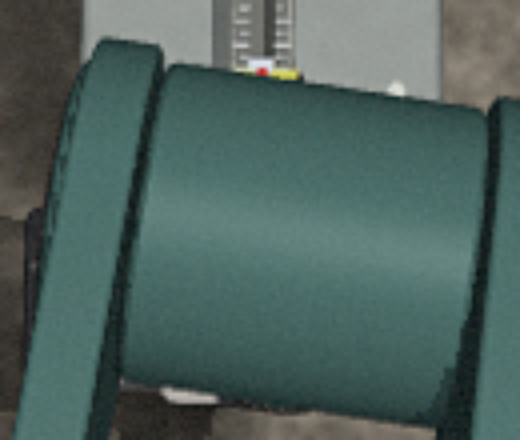

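The pointer sits on the mark in both views: scene crop (256,183), and top crop (262,72), where the arm partly hides it. The lever lies along the leg inside the fingers. I'll check the pointer row by row, then relieve the small sideways push.

```bash
python3 -c "
from h import *
for n in('s2','s3','s4'):
    s=load(n);im=s['image'].astype(float);r,g,b=im[...,0],im[...,1],im[...,2]
    v,u=np.mgrid[225:245,296:332]
    w=np.clip((r-np.maximum(g,b))[225:245,296:332]-60,0,None)
    c=(w*u).sum()/w.sum(),(w*v).sum()/w.sum();print(n,np.round(c,2),atz(s,*c,.047).round(4))
for n,r0 in(('top0',222),('top4',244)):
    s=load(n);print(n)
    for v in range(r0,r0+9): print(v,s['image'][v,333:338].tolist(),s['image'][v,341].tolist())
"
```

```text
s2 [320.48 236.05] [ 0.6831 -0.0269  0.047 ]
s3 [320.06 235.91] [ 0.684  -0.0269  0.047 ]
s4 [320.06 235.92] [ 0.684  -0.0269  0.047 ]
top0
222 [[104, 106, 97], [96, 101, 94], [107, 107, 100], [57, 58, 52], [59, 60, 59]] [170, 176, 174]
223 [[136, 139, 141], [136, 140, 142], [136, 140, 141], [118, 123, 131], [121, 126, 131]] [140, 142, 136]
224 [[218, 226, 234], [215, 225, 231], [216, 221, 229], [219, 230, 238], [223, 229, 238]] [102, 101, 98]
225 [[206, 218, 227], [205, 208, 215], [203, 178, 182], [205, 212, 218], [209, 221, 231]] [111, 109, 105]
226 [[202, 213, 220], [199, 80, 76], [195, 25, 17], [195, 76, 76], [209, 226, 236]] [108, 108, 104]
227 [[156, 151, 143], [156, 67, 63], [156, 14, 13], [171, 97, 101], [210, 227, 237]] [124, 126, 121]
228 [[172, 174, 170], [132, 129, 131], [85, 77, 81], [162, 162, 168], [212, 223, 231]] [146, 147, 144]
229 [[211, 220, 228], [211, 219, 228], [186, 188, 195], [211, 221, 227], [208, 216, 224]] [138, 142, 136]
230 [[208, 215, 222], [204, 209, 217], [204, 209, 218], [204, 211, 218], [207, 213, 222]] [108, 111, 104]
top4
244 [[141, 146, 147], [141, 143, 146], [142, 147, 148], [123, 127, 133], [127, 131, 135]] [142, 147, 143]
245 [[220, 226, 236], [219, 226, 236], [219, 229, 238], [222, 232, 240], [222, 229, 239]] [110, 111, 107]
246 [[213, 222, 230], [209, 215, 226], [211, 215, 226], [209, 215, 225], [212, 223, 236]] [129, 130, 121]
247 [[210, 217, 193], [207, 134, 138], [202, 35, 29], [209, 109, 113], [208, 224, 236]] [201, 204, 168]
248 [[115, 116, 70], [156, 64, 63], [169, 39, 36], [209, 72, 61], [180, 187, 137]] [214, 213, 92]
249 [[29, 57, 60], [23, 58, 56], [19, 58, 52], [23, 59, 58], [59, 77, 77]] [173, 172, 74]
250 [[43, 66, 66], [45, 70, 70], [48, 74, 69], [38, 62, 64], [31, 57, 59]] [13, 37, 49]
251 [[54, 78, 75], [39, 72, 66], [46, 72, 70], [49, 73, 71], [48, 75, 74]] [52, 73, 73]
252 [[57, 81, 80], [50, 77, 75], [57, 83, 80], [52, 73, 72], [57, 81, 78]] [54, 79, 78]
```

move_arm:
  deltas: [0,0,0,0,-0.1,0,1,0,0,0,0,-0.15,0,1,0,0,0,0,-0.15,0,1,0,0,0,0,-0.15,0,1]

```text
time: 5.3
tool_pos: [0.5848, -0.0331, 0.0106]
ee_rot: [-3.141, -0.002, -0.0]
wrist_force: [5.0, -0.1, -0.7]
width: 0.0271
finger_force: 30.7
```

The pointer is about 1–1.5 mm short of the mark. The fingers still bear on the crossbar, so I'll ease it outward.

move_arm:
  deltas: [0,0,0,-0.08,0,0,1,0,0,0,-0.15,0,0,1,0,0,0,-0.15,0,0,1,0,0,0,-0.15,0,0,1]

```text
time: 5.7
tool_pos: [0.5848, -0.0331, 0.0106]
ee_rot: [-3.141, -0.005, -0.0]
wrist_force: [10.0, 0.4, -3.8]
width: 0.0272
finger_force: 30.4
```

```bash
cat > q.py <<'E'
from h import *
import sys
n=sys.argv[1];s=snap('scene',n);im=s['image'].astype(float);r,g,b=im[...,0],im[...,1],im[...,2]
v,u=np.mgrid[225:245,296:332]
w=np.clip((r-np.maximum(g,b))[225:245,296:332]-60,0,None)
c=(w*u).sum()/w.sum(),(w*v).sum()/w.sum();print(n,np.round(c,2),atz(s,*c,.047).round(4))
t=snap('top',n+'t');print([t['image'][v,333:337].mean(0).round().tolist() for v in range(243,251)])
o=robot.get_obs();print(o['tool_pos'],o['wrist_force'],o['width'],o['finger_force'])
E
python3 q.py s5
```

```text
s5 [320.07 235.92] [ 0.684  -0.0269  0.047 ]
[[95.0, 95.0, 90.0], [137.0, 140.0, 144.0], [219.0, 228.0, 237.0], [208.0, 216.0, 225.0], [204.0, 120.0, 117.0], [196.0, 94.0, 73.0], [117.0, 93.0, 85.0], [42.0, 64.0, 67.0]]
[ 0.58480165 -0.03310511  0.01061125] [ 9.81091085  0.35962763 -3.87253147] 0.027191064668969606 30.364914913661778
```

The clamped leg doesn't move under a 10 N pull, and the pointer overlaps the mark, about 1 mm short. Pulling harder could make it jump past the mark, so I'm handing in now.

```bash
python3 -c "
from bench import robot
print(robot.close_job())"
```

```text
the job is handed in; nothing more can be done
None
```

I've handed the job in: the leg is out with its red pointer overlapping the yellow mark but about 1–1.5 mm short of centre, the lever is shut against the leg, both are still gripped at about 30 N, and I saw no contact with the cup, glue stick or notes.

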